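Set out the press punches in rack order

ROBOT

A 6-joint arm with a two-finger parallel gripper is mounted at the origin on the work surface. World frame = base frame: x ahead of the robot, y to its left, z up, the work surface at z = 0. Lengths are in m, angles in rad, forces in N, time in s.
With the tool pointing down it reaches from about 0.35 to 0.975 m from the base axis. Payload 4.9 kg.
Tool frame: the origin (TCP) lies midway between the tips of the shut fingers; the grasp point (between the pads) lies 19 mm behind it (manip.pinch_z is the distance from the TCP to the grasp point, in m); z points along the fingers, y is the direction in which the jaws open and shut (so a half turn about z gives the same grasp; the last joint's range is limited). The gripper opens to 85 mm and grips with 20 to 120 N. Pads are 22 mm wide; open, the fingers measure 114 mm over their backs; the gripper's body (76 mm by 85 mm) begins 54 mm behind the grasp point. The pads swing forward as they close: fully open they stand 13 mm farther back than shut.
Start: joints at [-1.318, 0.053, 1.613, -0, 1.476, -0.119], TCP at [0.227, -0.582, 0.231] pointing down, gripper open.
Joint ranges: [-3.01, 3.01], [-1.01, 2.22], [0.06, 2.58], [-1.02, 4.17], [0.09, 2.62], [-3.14, 3.14]. Speed limits (rad/s): [2.57, 2.57, 3.14, 3.14, 3.14, 3.14].

INTERFACE

Orientations are given as a unit quaternion [w, x, y, z].
In Python, from plant import manip gives the robot as it stands.
- The arm moves only by the tool drive_tool, never from a script. Its argument "commands" is text: rows parted by semicolons, each of 5 numbers parted by spaces: the finger opening in mm, from 0 to 85.4, then the shift along the tool's x, y, z in units of 30 mm (1.0 is 30 mm), then the turn about the tool's z in degrees. A call has exactly 8 rows; each row shifts and turns the commanded pose from where the row before left it, along the tool's axes as they then stand; what a row does not reach is not made up. A row lasts 1/8 s, in which the tool goes at most 62.5 mm and 10.7 degrees, less where a joint would pass 70% of its speed; a pose out of reach is approached as far as the arm can. A call is refused whole if a number of a shift passes 1 or a number of a turn 10.7, either way. A call with a gripper value outside its range is refused whole. The fingers move at their own pace and stop on an object; the grip force is fixed at half the most. Time passes only in rows, so rows that do not move let the fingers close, or fill a call up. It gives the time, the measured TCP pose, the force and the opening at its end, in the units of the state.
- manip.state(): the state, without advancing time (a new reading comes with each control period).
- manip.grab_frame(name): name is "scene" or "top" or "wrist"; returns the picture (384x512x3 uint8, red, green, blue); there is no depth.
- manip.camera_params(name): a dict with "fx", "fy", "cx", "cy" (pixels), "xyz" and "orientation" of the camera in the world. Camera axes: x right, y down, z forward; pixel columns grow to the right and rows downward; lengths in m; the calibration is good to about 2 mm. A picture is of the moment at which its call begins: read the wrist's pose just before it. camera_params takes no time and is no camera call; for the wrist camera it gives the pose at the moment of the call.
- manip.job_done(): hands the job in, once; it reports no verdict.
The state is a dict: "time": time; "joint_pos": joint angles; "joint_vel": joint speeds; "joint_efforts": joint torques, N m; "tool_pos": TCP position; "tool_rot": TCP orientation; "contact_force": force on the tool from outside, world axes, zero at the start; "ft_torque": the same for the moment, N m; "gripper_width": opening from 0.0 (shut) to 1.0 (fully open).
Only numpy, scipy, OpenCV 4.12 (cv2) and the standard library are available. Lean on these libraries where they do the work, as an engineer would, in place of code of your own. Each camera call takes 0.05 s, during which the arm holds its last target. There are 200 camera calls.

TASK

Move the four press punches from their cups in the steel holder rack to the pockets of the wooden block, one to each pocket and in the same order counted from the red ends: the punch that stands next to the red end of the holder rack goes into the pocket next to the block's red end, and so on to the last. Leave each punch standing upright on the floor of its pocket, released, and never let one topple.

Things in the scene. Friction and masses are not known exactly. Their poses are not given: they have to be found in the camera images.
- punch_yellow: Steel press punch with a yellow-painted head, standing upright, 100 mm tall, round: foot 38 mm diameter and 16 mm high, neck 22 mm diameter, painted head 30 mm diameter from 68 to 100 mm above the foot's underside; about 0.25 to 0.5 kg, loose. Origin at the centre of the underside, z up. It starts in the yellow-rimmed cup; its yaw means nothing.
- punch_blue: Steel press punch with a blue-painted head, standing upright, 100 mm tall, round: foot 38 mm diameter and 16 mm high, neck 22 mm diameter, painted head 30 mm diameter from 68 to 100 mm above the foot's underside; about 0.25 to 0.5 kg, loose. Origin at the centre of the underside, z up. It starts in the blue-rimmed cup; its yaw means nothing.
- punch_green: Steel press punch with a green-painted head, standing upright, 100 mm tall, round: foot 38 mm diameter and 16 mm high, neck 22 mm diameter, painted head 30 mm diameter from 68 to 100 mm above the foot's underside; about 0.25 to 0.5 kg, loose. Origin at the centre of the underside, z up. It starts in the green-rimmed cup; its yaw means nothing.
- punch_white: Steel press punch with a white-painted head, standing upright, 100 mm tall, round: foot 38 mm diameter and 16 mm high, neck 22 mm diameter, painted head 30 mm diameter from 68 to 100 mm above the foot's underside; about 0.25 to 0.5 kg, loose. Origin at the centre of the underside, z up. It starts in the white-rimmed cup; its yaw means nothing.
- cup_yellow: Fixed square steel cup with a yellow rim, 62 mm outside, 54 mm inside, 30 mm high, floor 5 mm thick, one of four in the row on the holder rack; which cup has which place in the row changes. Origin at the centre of the underside, 10 mm above the table.
- cup_blue: Fixed square steel cup with a blue rim, 62 mm outside, 54 mm inside, 30 mm high, floor 5 mm thick, one of four in the row on the holder rack; which cup has which place in the row changes. Origin at the centre of the underside, 10 mm above the table.
- cup_green: Fixed square steel cup with a green rim, 62 mm outside, 54 mm inside, 30 mm high, floor 5 mm thick, one of four in the row on the holder rack; which cup has which place in the row changes. Origin at the centre of the underside, 10 mm above the table.
- cup_white: Fixed square steel cup with a white rim, 62 mm outside, 54 mm inside, 30 mm high, floor 5 mm thick, one of four in the row on the holder rack; which cup has which place in the row changes. Origin at the centre of the underside, 10 mm above the table.
- holder_rack: Fixed grey steel strip, 72 x 324 mm, 10 mm thick, carrying the row of four cups at 72 mm pitch. Origin at the centre of the underside; y runs along the row and points to the red end, an upright red plate 46 mm high. Cup centres lie at x = 0, y = 108, 36, -36 and -108 mm. It stands left or right, turned any way round.
- block: Fixed block of light wood, 72 x 324 mm, 40 mm high, with four square pockets in its top, 54 mm wide, 25 mm deep (floor 15 mm above the table). Origin at the centre of the underside; y runs along the row and points to the red end, a red plate 46 mm high. Pocket centres lie at x = 0, y = 108, 36, -36 and -108 mm. It stands beside the holder rack, left or right, turned any way round.

How it is judged:
By the outcome, as a careful person would: the job done as asked, in the order asked, and still so for the second after the job is handed in, with the robot touching nothing.
It also fails if it takes over 106 s, if anything falls off the work surface, if the arm or the gripper's body presses on something with over 40 N, if the wrist force passes 120 N, or if a joint passes its speed limit or range.

## Working session

There is one attempt and no reset: what is moved stays moved. The work goes in short steps, Python scripts to look and compute and a tool call to move; the robot and the scene stay as the last step left them, time stands still between calls to the robot, and variables do not carry over. Pictures are saved under pics/ and viewed, about 12 in all and at most 16, crops included, and the job is handed in when it is done.

Besides the shell and the picture viewer there is one more tool, called as name(argument=value, ...) on one line, values as JSON. drive_tool: Moves the arm, as the interface text tells. Its arguments: {"type":"object","properties":{"commands":{"type":"string"}},"required":["commands"]}

```bash
ls; mkdir -p pics
python3 - <<'E'
from plant import manip
import cv2
for n in("top","scene"):
    im=manip.grab_frame(n); cv2.imwrite(f"pics/{n}0.png",im[:,:,::-1]); print(manip.camera_params(n))
s=manip.state(); print(s); print(manip.pinch_z)
E
```

```text
pics
{'fx': 454.57593557164193, 'fy': 454.57593557164193, 'cx': 254.04646755887026, 'cy': 189.71374494355726, 'xyz': array([ 0.44445773, -0.02028298,  0.97084899]), 'orientation': array([-0.03086147,  0.70965737, -0.70293654,  0.03625198])}
{'fx': 360.2877013387673, 'fy': 360.2877013387673, 'cx': 247.70665127815082, 'cy': 189.71817240680403, 'xyz': array([1.17232329, 0.31783427, 0.54132748]), 'orientation': array([-0.23375627,  0.46532819,  0.75909564, -0.39064241])}
{'time': 0.1, 'joint_pos': array([-1.31801386e+00,  5.32908615e-02,  1.61416282e+00, -2.72434467e-06,
        1.47599928e+00, -1.18966653e-01]), 'joint_vel': array([ 2.79657746e-04, -1.10174260e-03, -4.58811171e-03, -9.34716153e-04,
        2.80345222e-05,  1.63102581e-04]), 'joint_efforts': array([ 1.01987484e-03, -3.94905424e+01, -3.71362317e+01, -9.87721137e-05,
        3.90676447e-03, -2.05014459e-06]), 'tool_pos': array([ 0.22690506, -0.58174908,  0.23018229]), 'tool_rot': array([-9.27981144e-04,  9.82774553e-01,  1.84806147e-01, -6.35410698e-05]), 'contact_force': array([ 0.58080621, -0.20677914, -0.11679038]), 'ft_torque': array([-0.03840974,  0.00088657, -0.0012653 ]), 'gripper_width': 0.9983522534983937}
0.0187
```

View pics/top0.png

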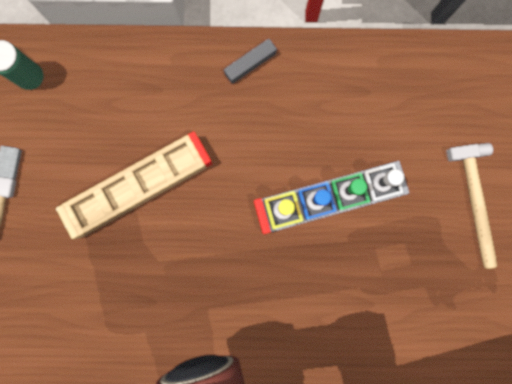

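View pics/scene0.png

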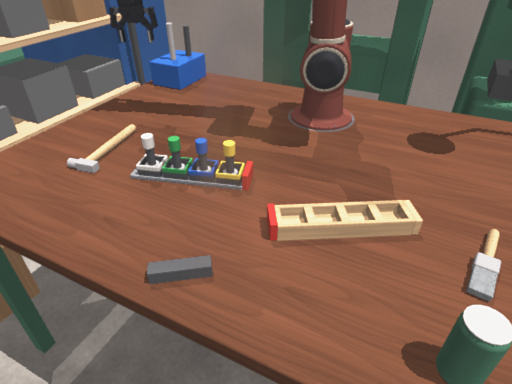

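Rack order from its red end (left, ~(262,215)) is yellow (285,208), blue (320,200), green (355,187) and white (393,178). The block's red end is at (200,150), with pockets running down-left to about (85,210).

```bash
cat > h.py <<'E'
from plant import manip
import numpy as np, cv2
from scipy.spatial.transform import Rotation as R
def ray(c,uv,z):
    q=c["orientation"]; r=R.from_quat([q[1],q[2],q[3],q[0]])
    uv=np.atleast_2d(uv).astype(float)
    d=r.apply(np.c_[(uv[:,0]-c["cx"])/c["fx"],(uv[:,1]-c["cy"])/c["fy"],np.ones(len(uv))])
    return c["xyz"]+d*((z-c["xyz"][2])/d[:,2])[:,None]
def proj(c,P):
    q=c["orientation"]; r=R.from_quat([q[1],q[2],q[3],q[0]])
    p=r.inv().apply(np.atleast_2d(P)-c["xyz"]); return p[:,:2]/p[:,2:]*c["fx"]+[c["cx"],c["cy"]]
E
python3 - <<'E'
from h import *
im=cv2.imread("pics/top0.png"); c=manip.camera_params("top")
hsv=cv2.cvtColor(im,cv2.COLOR_BGR2HSV); H,S,V=cv2.split(hsv)
red=((H<6)|(H>174))&(S>190)&(V>120)
n,l,st,ce=cv2.connectedComponentsWithStats(red.astype(np.uint8))
for i in range(1,n):
    if st[i,4]>40: print("red",ce[i],st[i,4],ray(c,ce[i],.046)[0])
a=cv2.resize(im[125:245,50:220],None,fx=4,fy=4,interpolation=cv2.INTER_CUBIC)
b=cv2.resize(im[155:240,250:415],None,fx=4,fy=4,interpolation=cv2.INTER_CUBIC)
cv2.imwrite("pics/blk.png",a);cv2.imwrite("pics/rack.png",b)
E
```

```text
(no output)
```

View pics/blk.png

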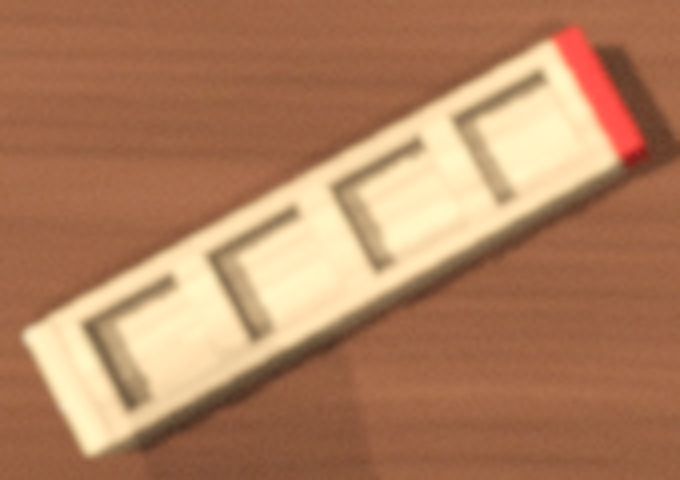

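View pics/rack.png

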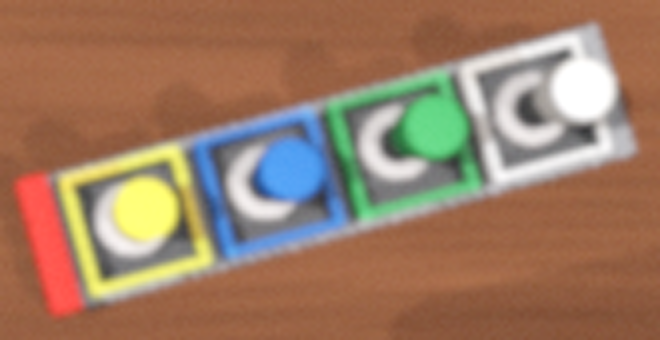

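The block crop shows its top-face corners near (25,333), (92,455), (553,42) and (620,165). The pockets' top-left corners are at (85,323), (211,252), (333,185) and (455,118). The rack crop shows head centres at (147,209), (291,170), (436,127) and (584,90).

```bash
cat > m.py <<'E'
from h import *
c=manip.camera_params("top"); np.set_printoptions(precision=4,suppress=True)
f=lambda p,o:(np.array(p)+.5)/4-.5+np.array(o)
K=ray(c,f([(25,333),(92,455),(620,165),(553,42)],(50,125)),.04)[:,:2]
print("sides",np.linalg.norm(np.roll(K,-1,0)-K,axis=1))
T=ray(c,f([(455,118),(333,185),(211,252),(85,323)],(50,125)),.04)[:,:2]
d=(T[0]-T[3])/np.linalg.norm(T[0]-T[3]); print("pitch",np.linalg.norm(T[0]-T[3])/3,"dir",d,np.degrees(np.arctan2(d[1],d[0])))
far=(K[0]+K[1])/2; n=np.array([-d[1],d[0]]); n*=np.sign(n@(K.mean(0)-T.mean(0)))
print("pockets A (corners)\n",T+27*.001*(d+n))
print("pockets B (far end)\n",far+np.outer([.270,.198,.126,.054],d))
H=ray(c,f([(147,209),(291,170),(436,127),(584,90)],(250,155)),.115)[:,:2]; print("heads\n",H)
e=H[0]-H[3]; print("pitch",np.linalg.norm(e)/3,np.degrees(np.arctan2(e[1],e[0])))
E
python3 m.py
```

```text
sides [0.0719 0.305  0.0736 0.3071]
pitch 0.07161911589610037 dir [ 0.5025 -0.8646] -59.83427966641772
pockets A (corners)
 [[0.5955 0.1244]
 [0.5599 0.1862]
 [0.5246 0.2474]
 [0.4875 0.3102]]
pockets B (far end)
 [[0.5968 0.1254]
 [0.5606 0.1877]
 [0.5244 0.2499]
 [0.4882 0.3122]]
heads
 [[ 0.4941 -0.0877]
 [ 0.5132 -0.1558]
 [ 0.5343 -0.2247]
 [ 0.5527 -0.2954]]
pitch 0.07192998855989816 105.75876279784455
```

drive_tool(commands="60 0 0 0 -10.7; 60 0 0 0 -10.7; 60 0 0 0 -10.7; 60 0 0 0 -10.7; 60 0 0 0 -10.7; 60 0 0 0 -10.7; 60 0 0 0 -10.7; 60 0 0 0 -10.7")

```text
time: 1.1
tool_pos: [0.227, -0.5819, 0.2305]
tool_rot: [-0.001, 0.593, 0.805, 0.0]
contact_force: [-0.2, 0.4, -0.3]
gripper_width: 0.703
```

```bash
cat > go.py <<'E'
import sys
from h import *
np.set_printoptions(precision=3,suppress=True)
s=manip.state(); q=s["tool_rot"]; r=R.from_quat([q[1],q[2],q[3],q[0]]); p=s["tool_pos"]
print(s["time"],p,"yaw",np.degrees(np.arctan2(*r.as_matrix()[1::-1,0])),s["joint_pos"],s["gripper_width"],s["contact_force"])
P={"y":(.4941,-.0877),"b":(.5132,-.1558),"g":(.5343,-.2247),"w":(.5527,-.2954),"1":(.596,.125),"2":(.560,.187),"3":(.5245,.2487),"4":(.488,.3112)}
for k in sys.argv[1:]:
    d=r.inv().apply([*P[k],.075]-p)/.03; print(k,d)
    a=r.inv().apply
ks=list(P)
print({f"{a}->{b}":(r.inv().apply([P[b][0]-P[a][0],P[b][1]-P[a][1],0])[:2]/.03).round(2) for a,b in ("y1","1b","b2","2g","g3","3w","w4")})
E
python3 go.py y
```

```text
1.1 [ 0.227 -0.582  0.231] yaw 107.25633081613927 [-1.318  0.053  1.614 -0.     1.476 -1.619] 0.7034253987876152 [-0.215  0.422 -0.28 ]
y [13.084 13.39   5.201]
{'y->1': array([5.76, 5.35]), '1->b': array([-8.12, -5.41]), 'b->2': array([10.45,  4.88]), '2->g': array([-12.85,  -4.89]), 'g->3': array([15.17,  4.37]), '3->w': array([-17.6 ,  -4.48]), 'w->4': array([19.95,  3.94])}
```

drive_tool(commands="60 .8 .8 0 0; 60 .8 .8 0 0; 60 .8 .8 0 0; 60 .8 .8 0 0; 60 .8 .8 0 0; 60 .8 .8 0 0; 60 .8 .8 0 0; 60 .8 .8 0 0")

```text
time: 2.1
tool_pos: [0.3552, -0.3415, 0.2308]
tool_rot: [-0.0, 0.596, 0.803, 0.0]
contact_force: [0.0, -0.3, 0.4]
gripper_width: 0.704
```

drive_tool(commands="60 .8 .8 0 0; 60 .8 .8 0 0; 60 .8 .8 0 0; 60 .8 .8 0 0; 60 .8 .8 .2 0; 60 .8 .8 .2 0; 60 .8 .8 .3 0; 60 .2 .4 .3 0")

```text
time: 3.1
tool_pos: [0.4768, -0.1225, 0.2006]
tool_rot: [-0.0, 0.595, 0.804, -0.0]
contact_force: [-0.1, -0.6, -0.7]
gripper_width: 0.699
```

```bash
python3 go.py y
python3 - <<'E'
from h import *
c=manip.camera_params("wrist");im=manip.grab_frame("wrist");cv2.imwrite("pics/w1.png",im[:,:,::-1])
print(c["xyz"],c["orientation"])
print(proj(c,[[.4941,-.0877,.115],[.5132,-.1558,.115]]))
E
```

```text
3.1 [ 0.477 -0.123  0.201] yaw 107.02293305070489 [-0.403 -0.252  1.948 -0.     1.447 -0.7  ] 0.6993450723152241 [-0.112 -0.646 -0.653]
y [0.94  0.892 4.185]
{'y->1': array([5.78, 5.32]), '1->b': array([-8.14, -5.38]), 'b->2': array([10.47,  4.84]), '2->g': array([-12.87,  -4.84]), 'g->3': array([15.18,  4.31]), '3->w': array([-17.62,  -4.41]), 'w->4': array([19.97,  3.86])}
[ 0.45655625 -0.0578184   0.3430038 ] [0.13235334 0.9801139  0.14657066 0.01940047]
[[301.50012791 166.61170463]
 [296.61044804 254.90642383]]
```

View pics/w1.png

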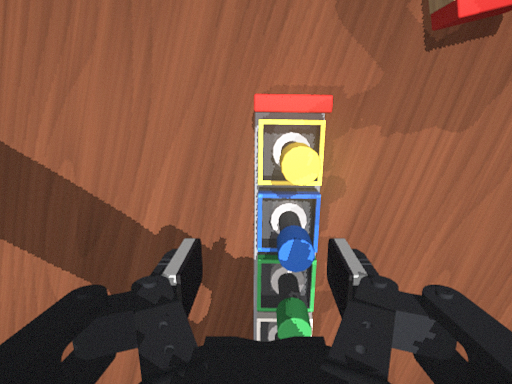

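Wrist view: the yellow head is at (301,163) and blue at (296,248), within a few pixels of the predicted positions, and the jaws open across the row. Descending on yellow.

drive_tool(commands="60 .5 .45 .2 0; 60 .44 .44 .3 0; 60 0 0 .7 0; 60 0 0 .8 0; 60 0 0 .8 0; 60 0 0 .8 0; 60 0 0 .58 0; 60 0 0 0 0")

```text
time: 4.15
tool_pos: [0.4927, -0.0889, 0.0741]
tool_rot: [-0.002, 0.596, 0.803, -0.001]
contact_force: [1.1, -0.6, 0.2]
gripper_width: 0.704
```

drive_tool(commands="0 0 0 0 0; 0 0 0 0 0; 0 0 0 0 0; 0 0 0 0 0; 0 0 0 -.2 0; 0 0 0 -.5 0; 0 0 0 -1 0; 0 0 0 -1 0")

```text
time: 5.15
tool_pos: [0.4932, -0.0889, 0.1575]
tool_rot: [-0.001, 0.596, 0.803, -0.0]
contact_force: [0.4, 0.5, -3.9]
gripper_width: 0.337
```

```bash
python3 go.py 1
python3 - <<'E'
from h import *
for n in("wrist","scene"):
    im=manip.grab_frame(n);cv2.imwrite(f"pics/{n}2.png",im[:,:,::-1])
a=cv2.imread("pics/wrist2.png");b=cv2.imread("pics/scene2.png")
cv2.imwrite("pics/c2.png",np.hstack([cv2.resize(a,(400,300)),b[80:305,100:400]if 0 else cv2.resize(b[90:270,120:360],(400,300))]))
E
```

```text
5.15 [ 0.493 -0.089  0.157] yaw 106.9031942462568 [-0.327 -0.191  1.97   0.     1.364 -0.622] 0.33735383145319586 [ 0.393  0.451 -3.945]
1 [5.824 5.354 2.749]
{'y->1': array([5.8 , 5.31]), '1->b': array([-8.15, -5.36]), 'b->2': array([10.48,  4.81]), '2->g': array([-12.88,  -4.81]), 'g->3': array([15.19,  4.28]), '3->w': array([-17.63,  -4.37]), 'w->4': array([19.97,  3.82])}
```

View pics/c2.png

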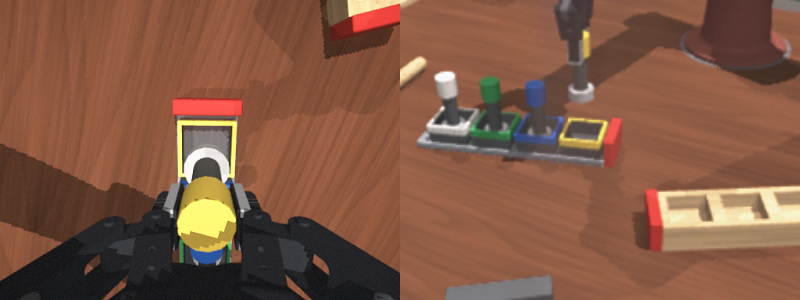

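Yellow hangs upright in the gripper with its foot clear of the cup. Carrying it to pocket 1.

drive_tool(commands="0 .4 .4 0 0; 0 .8 .7 0 0; 0 .8 .8 0 0; 0 .8 .8 0 0; 0 .8 .8 0 0; 0 .8 .7 0 0; 0 .8 .7 0 0; 0 .6 .45 0 0")

```text
time: 6.25
tool_pos: [0.596, 0.126, 0.1544]
tool_rot: [-0.002, 0.595, 0.804, -0.001]
contact_force: [0.8, -1.3, -3.6]
gripper_width: 0.338
```

drive_tool(commands="0 0 0 .3 0; 0 0 0 .2 0; 0 0 0 .1 0; 0 0 0 0 0; 0 0 0 0 0; 0 0 0 0 0; 0 0 0 0 0; 0 0 0 0 0")

```text
time: 7.25
tool_pos: [0.5969, 0.124, 0.139]
tool_rot: [0.0, 0.596, 0.803, 0.0]
contact_force: [-0.3, 0.0, -4.2]
gripper_width: 0.336
```

```bash
python3 go.py 1
python3 - <<'E'
from h import *
s=manip.state()["tool_pos"]
c=manip.camera_params("wrist");a=manip.grab_frame("wrist")[:,:,::-1].copy()
P=np.array([(.596,.125),(.560,.187),(.5245,.2487),(.488,.3112)]);d=np.array([.5025,-.8646]);n=np.array([-d[1],d[0]])
for p in P:
    q=[[*(p+.027*(i*d+j*n)),.04] for i,j in((1,1),(1,-1),(-1,-1),(-1,1))]
    cv2.polylines(a,[proj(c,q).round().astype(int)],True,(255,0,255),1)
cv2.imwrite("pics/w3.png",a)
E
```

```text
7.25 [0.597 0.124 0.139] yaw 106.90241813891865 [ 0.083  0.089  1.732  0.     1.32  -0.212] 0.33555850813903026 [-0.301  0.023 -4.156]
1 [ 0.042 -0.021  2.134]
{'y->1': array([5.8 , 5.31]), '1->b': array([-8.15, -5.36]), 'b->2': array([10.48,  4.81]), '2->g': array([-12.88,  -4.81]), 'g->3': array([15.19,  4.28]), '3->w': array([-17.63,  -4.37]), 'w->4': array([19.97,  3.82])}
```

View pics/w3.png

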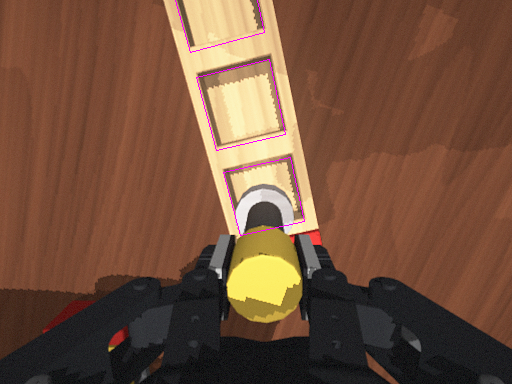

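The drawn outlines lie on the real pockets within 2–3 px and the foot is over pocket 1. Lowering.

drive_tool(commands="0 0 0 .5 0; 0 0 0 .6 0; 0 0 0 .6 0; 0 0 0 .3 0; 0 0 0 .1 0; 0 0 0 0 0; 0 0 0 0 0; 60 0 0 0 0")

```text
time: 8.3
tool_pos: [0.5979, 0.1241, 0.0768]
tool_rot: [0.001, 0.596, 0.803, 0.001]
contact_force: [0.8, -0.5, 1.2]
gripper_width: 0.532
```

drive_tool(commands="60 0 0 0 0; 60 0 0 0 0; 60 0 0 -.4 0; 60 0 0 -.8 0; 60 0 0 -1 0; 60 -.2 -.2 -.3 0; 60 -.7 -.5 0 0; 60 -1 -.7 0 0")

```text
time: 9.3
tool_pos: [0.5726, 0.0566, 0.1506]
tool_rot: [-0.0, 0.595, 0.804, -0.0]
contact_force: [0.4, -0.6, 0.5]
gripper_width: 0.706
```

```bash
python3 go.py b
python3 - <<'E'
from h import *
a=manip.grab_frame("wrist");b=manip.grab_frame("top")
cv2.imwrite("pics/c4.png",np.hstack([cv2.resize(a,(400,300)),cv2.resize(b[110:290,50:290],(400,300))])[:,:,::-1])
E
```

```text
9.3 [0.573 0.057 0.151] yaw 106.97637774210091 [-0.031 -0.001  1.806 -0.     1.338 -0.327] 0.7062439978964461 [ 0.43 -0.55  0.47]
b [-6.193 -3.96   2.523]
{'y->1': array([5.79, 5.32]), '1->b': array([-8.15, -5.37]), 'b->2': array([10.47,  4.83]), '2->g': array([-12.88,  -4.83]), 'g->3': array([15.19,  4.29]), '3->w': array([-17.62,  -4.4 ]), 'w->4': array([19.97,  3.84])}
```

View pics/c4.png

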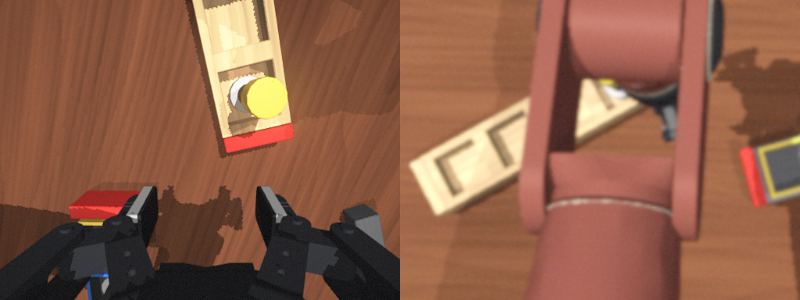

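Yellow stands upright in pocket 1, beside the red end. Next is blue.

drive_tool(commands="60 -.8 -.5 0 0; 60 -.8 -.5 0 0; 60 -.8 -.5 0 0; 60 -.8 -.5 0 0; 60 -.8 -.5 0 0; 60 -.8 -.5 0 0; 60 -.8 -.5 0 0; 60 -.6 -.46 0 0")

```text
time: 10.4
tool_pos: [0.5133, -0.1559, 0.1505]
tool_rot: [-0.0, 0.596, 0.803, 0.0]
contact_force: [0.2, -0.1, 0.4]
gripper_width: 0.706
```

drive_tool(commands="60 0 0 .1 0; 60 0 0 .4 0; 60 0 0 .7 0; 60 0 0 .7 0; 60 0 0 .5 0; 60 0 0 .1 0; 0 0 0 0 0; 0 0 0 0 0")

```text
time: 11.4
tool_pos: [0.5143, -0.1556, 0.077]
tool_rot: [0.001, 0.595, 0.803, 0.0]
contact_force: [-0.2, 0.5, -0.7]
gripper_width: 0.338
```

drive_tool(commands="0 0 0 0 0; 0 0 0 0 0; 0 0 0 -.2 0; 0 0 0 -.7 0; 0 0 0 -1 0; 0 0 0 -1 0; 0 .3 .1 -1 0; 0 .8 .3 -.4 0")

```text
time: 12.4
tool_pos: [0.5159, -0.1206, 0.2063]
tool_rot: [0.001, 0.596, 0.803, 0.0]
contact_force: [-0.5, -0.4, -5.3]
gripper_width: 0.337
```

```bash
python3 go.py 2
```

```text
12.4 [ 0.516 -0.121  0.206] yaw 106.79808758685375 [-0.37  -0.162  1.861 -0.     1.44  -0.663] 0.3367450938827581 [-0.52  -0.353 -5.33 ]
2 [9.398 4.365 4.373]
{'y->1': array([5.81, 5.3 ]), '1->b': array([-8.16, -5.35]), 'b->2': array([10.49,  4.8 ]), '2->g': array([-12.89,  -4.79]), 'g->3': array([15.2 ,  4.25]), '3->w': array([-17.63,  -4.34]), 'w->4': array([19.98,  3.78])}
```

drive_tool(commands="0 .9 .4 0 0; 0 1 .5 0 0; 0 1 .5 0 0; 0 1 .4 0 0; 0 1 .5 0 0; 0 1 .4 0 0; 0 1 .5 0 0; 0 1 .5 0 0")

```text
time: 13.4
tool_pos: [0.552, 0.1398, 0.2034]
tool_rot: [-0.001, 0.596, 0.803, -0.001]
contact_force: [-0.0, 0.7, -4.2]
gripper_width: 0.338
```

drive_tool(commands="0 .9 .5 0 0; 0 .5 .17 0 0; 0 .1 0 .2 0; 0 0 0 .7 0; 0 0 0 .8 0; 0 0 0 .3 0; 0 0 0 0 0; 0 0 0 0 0")

```text
time: 14.4
tool_pos: [0.5597, 0.1875, 0.1459]
tool_rot: [0.001, 0.596, 0.803, 0.001]
contact_force: [0.0, -0.3, -4.1]
gripper_width: 0.339
```

```bash
python3 go.py 2
python3 - <<'E'
from h import *
cv2.imwrite("pics/w5.png",manip.grab_frame("wrist")[:,:,::-1])
E
```

```text
14.4 [0.56  0.187 0.146] yaw 106.87868328917158 [ 0.197  0.037  1.775 -0.     1.328 -0.097] 0.3388417244192871 [ 0.015 -0.291 -4.125]
2 [-0.018  0.     2.363]
{'y->1': array([5.8 , 5.31]), '1->b': array([-8.16, -5.36]), 'b->2': array([10.48,  4.81]), '2->g': array([-12.88,  -4.8 ]), 'g->3': array([15.2 ,  4.27]), '3->w': array([-17.63,  -4.37]), 'w->4': array([19.98,  3.81])}
```

View pics/w5.png

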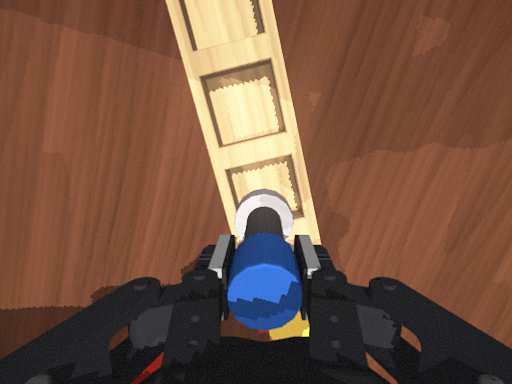

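Blue is centred on pocket 2, looking the same as yellow did. Lowering.

drive_tool(commands="0 0 0 .5 0; 0 0 0 .7 0; 0 0 0 .6 0; 0 0 0 .4 0; 0 0 0 .1 0; 0 0 0 0 0; 0 0 0 0 0; 60 0 0 0 0")

```text
time: 15.45
tool_pos: [0.5602, 0.188, 0.0764]
tool_rot: [0.001, 0.595, 0.803, 0.001]
contact_force: [-0.1, 0.6, -0.0]
gripper_width: 0.536
```

drive_tool(commands="60 0 0 0 0; 60 0 0 0 0; 60 0 0 -.4 0; 60 0 0 -.8 0; 60 0 0 -1 0; 60 0 0 -.7 0; 60 -.6 -.2 0 0; 60 -1 -.4 0 0")

```text
time: 16.45
tool_pos: [0.5552, 0.1356, 0.1622]
tool_rot: [-0.0, 0.595, 0.804, -0.0]
contact_force: [-0.4, -0.7, 0.5]
gripper_width: 0.703
```

```bash
python3 go.py g
```

```text
16.45 [0.555 0.136 0.162] yaw 106.98320165699634 [ 0.109 -0.021  1.805 -0.     1.358 -0.187] 0.702786269188406 [-0.387 -0.699  0.451]
g [-11.28   -4.173   2.911]
{'y->1': array([5.79, 5.32]), '1->b': array([-8.15, -5.37]), 'b->2': array([10.47,  4.83]), '2->g': array([-12.87,  -4.83]), 'g->3': array([15.19,  4.3 ]), '3->w': array([-17.62,  -4.4 ]), 'w->4': array([19.97,  3.84])}
```

drive_tool(commands="60 -1 -.4 0 0; 60 -1 -.4 0 0; 60 -1 -.3 0 0; 60 -1 -.4 0 0; 60 -1 -.4 0 0; 60 -1 -.3 0 0; 60 -1 -.4 0 0; 60 -1 -.4 0 0")

```text
time: 17.45
tool_pos: [0.5379, -0.121, 0.1612]
tool_rot: [-0.001, 0.596, 0.803, -0.001]
contact_force: [0.4, -0.0, 0.3]
gripper_width: 0.703
```

drive_tool(commands="60 -1 -.4 0 0; 60 -1 -.3 0 0; 60 -.8 -.3 0 0; 60 -.48 -.17 0 0; 60 0 0 .1 0; 60 0 0 .4 0; 60 0 0 .5 0; 60 0 0 0 0")

```text
time: 18.45
tool_pos: [0.5331, -0.2221, 0.1302]
tool_rot: [-0.002, 0.595, 0.804, -0.0]
contact_force: [-0.4, 0.1, -0.3]
gripper_width: 0.702
```

```bash
python3 go.py g
python3 - <<'E'
from h import *
a=manip.grab_frame("scene");b=manip.grab_frame("wrist")
cv2.imwrite("pics/c6.png",np.hstack([cv2.resize(b,(400,300)),cv2.resize(a[90:300,120:440],(400,300))])[:,:,::-1])
E
```

```text
18.45 [ 0.533 -0.222  0.13 ] yaw 106.9605901023856 [-0.524  0.027  1.813  0.     1.306 -0.82 ] 0.7019347936862037 [-0.373  0.109 -0.268]
g [-0.1    0.018  1.838]
{'y->1': array([5.79, 5.32]), '1->b': array([-8.15, -5.37]), 'b->2': array([10.47,  4.83]), '2->g': array([-12.88,  -4.82]), 'g->3': array([15.19,  4.29]), '3->w': array([-17.62,  -4.39]), 'w->4': array([19.97,  3.84])}
```

View pics/c6.png

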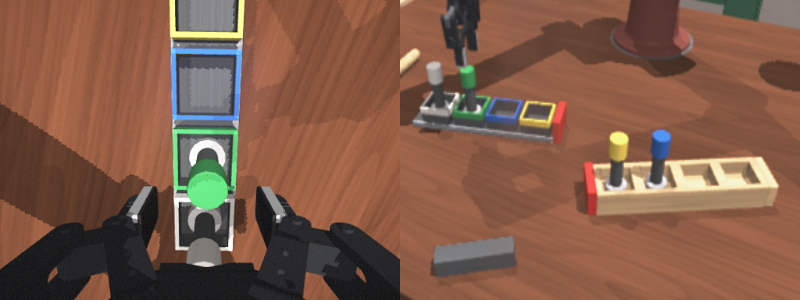

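Yellow and blue stand upright in pockets 1 and 2. The jaws sit centred about green.

drive_tool(commands="60 -.1 0 .2 0; 60 0 0 .6 0; 60 0 0 .7 0; 60 0 0 .3 0; 60 0 0 0 0; 0 0 0 0 0; 0 0 0 0 0; 0 0 0 0 0")

```text
time: 19.55
tool_pos: [0.5359, -0.2269, 0.08]
tool_rot: [0.001, 0.595, 0.803, -0.0]
contact_force: [-1.4, -1.2, 2.8]
gripper_width: 0.338
```

drive_tool(commands="0 0 0 0 0; 0 0 0 -.2 0; 0 0 0 -.7 0; 0 0 0 -1 0; 0 0 0 -1 0; 0 .1 0 -1 0; 0 .6 .2 -.4 0; 0 1 .3 0 0")

```text
time: 20.55
tool_pos: [0.5353, -0.1726, 0.2095]
tool_rot: [0.001, 0.596, 0.803, 0.0]
contact_force: [0.1, 0.3, -3.9]
gripper_width: 0.339
```

```bash
python3 go.py 3
```

```text
20.55 [ 0.535 -0.173  0.209] yaw 106.83337123815977 [-0.444 -0.083  1.784  0.001  1.439 -0.738] 0.33893772564962915 [ 0.146  0.326 -3.898]
3 [13.549  3.713  4.475]
{'y->1': array([5.8, 5.3]), '1->b': array([-8.16, -5.35]), 'b->2': array([10.49,  4.8 ]), '2->g': array([-12.89,  -4.79]), 'g->3': array([15.2 ,  4.26]), '3->w': array([-17.63,  -4.35]), 'w->4': array([19.98,  3.79])}
```

drive_tool(commands="0 1 .3 0 0; 0 1 .3 0 0; 0 1 .2 0 0; 0 1 .3 0 0; 0 1 .3 0 0; 0 1 .3 0 0; 0 1 .2 0 0; 0 1 .3 0 0")

```text
time: 21.55
tool_pos: [0.5268, 0.0776, 0.2071]
tool_rot: [-0.001, 0.595, 0.804, -0.0]
contact_force: [0.2, -0.5, -4.7]
gripper_width: 0.338
```

drive_tool(commands="0 1 .3 0 0; 0 1 .3 0 0; 0 1 .3 0 0; 0 1 .2 0 0; 0 1 .3 0 0; 0 .55 .1 0 0; 0 0 0 .3 0; 0 0 0 .6 0")

```text
time: 22.55
tool_pos: [0.5231, 0.2474, 0.1805]
tool_rot: [0.001, 0.596, 0.803, 0.0]
contact_force: [1.1, -0.6, -2.1]
gripper_width: 0.336
```

drive_tool(commands="0 0 0 .6 0; 0 0 0 .5 0; 0 0 0 .2 0; 0 0 0 0 0; 0 0 0 0 0; 0 0 0 0 0; 0 0 0 0 0; 0 0 0 0 0")

```text
time: 23.55
tool_pos: [0.523, 0.248, 0.1422]
tool_rot: [0.0, 0.595, 0.803, 0.0]
contact_force: [0.1, -0.6, -3.2]
gripper_width: 0.333
```

```bash
python3 go.py 3
```

```text
23.55 [0.523 0.248 0.142] yaw 106.90672568516705 [0.314 0.015 1.805 0.    1.322 0.019] 0.3331526502134223 [ 0.053 -0.612 -3.193]
3 [0.009 0.055 2.239]
{'y->1': array([5.8 , 5.31]), '1->b': array([-8.15, -5.36]), 'b->2': array([10.48,  4.82]), '2->g': array([-12.88,  -4.81]), 'g->3': array([15.19,  4.28]), '3->w': array([-17.63,  -4.38]), 'w->4': array([19.97,  3.82])}
```

drive_tool(commands="0 0 .05 .5 0; 0 0 0 .6 0; 0 0 0 .6 0; 0 0 0 .3 0; 0 0 0 .1 0; 0 0 0 0 0; 0 0 0 0 0; 60 0 0 0 0")

```text
time: 24.55
tool_pos: [0.5251, 0.2486, 0.0796]
tool_rot: [0.001, 0.596, 0.803, 0.001]
contact_force: [-0.7, 0.3, 0.0]
gripper_width: 0.532
```

drive_tool(commands="60 0 0 0 0; 60 0 0 0 0; 60 0 0 -.4 0; 60 0 0 -.8 0; 60 0 0 -1 0; 60 0 0 -.6 0; 60 -.6 -.1 0 0; 60 -1 -.2 0 0")

```text
time: 25.55
tool_pos: [0.5292, 0.1987, 0.162]
tool_rot: [-0.0, 0.595, 0.804, -0.001]
contact_force: [0.1, 0.1, -0.2]
gripper_width: 0.701
```

```bash
python3 go.py w
python3 - <<'E'
from h import *
cv2.imwrite("pics/w7.png",manip.grab_frame("wrist")[:,:,::-1])
E
```

```text
25.55 [0.529 0.199 0.162] yaw 106.9818354457135 [ 0.228 -0.035  1.819 -0.     1.359 -0.069] 0.7010666009981917 [ 0.084  0.066 -0.235]
w [-15.982  -4.056   2.909]
{'y->1': array([5.79, 5.32]), '1->b': array([-8.15, -5.37]), 'b->2': array([10.47,  4.83]), '2->g': array([-12.87,  -4.83]), 'g->3': array([15.19,  4.3 ]), '3->w': array([-17.62,  -4.4 ]), 'w->4': array([19.97,  3.84])}
```

View pics/w7.png

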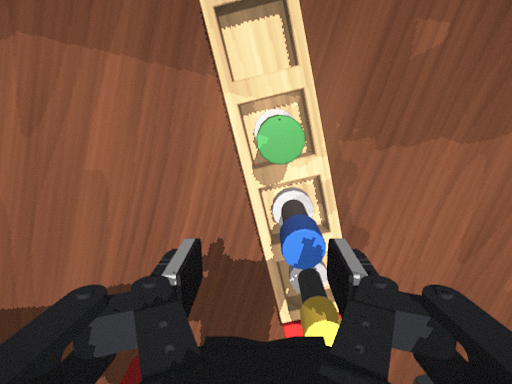

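Green stands in pocket 3 and pocket 4 is free. Now white.

drive_tool(commands="60 -1 -.2 0 0; 60 -1 -.3 0 0; 60 -1 -.2 0 0; 60 -1 -.3 0 0; 60 -1 -.2 0 0; 60 -1 -.3 0 0; 60 -1 -.2 0 0; 60 -1 -.3 0 0")

```text
time: 26.6
tool_pos: [0.5409, -0.0489, 0.1613]
tool_rot: [-0.001, 0.596, 0.803, -0.001]
contact_force: [-0.4, 0.7, -0.1]
gripper_width: 0.705
```

drive_tool(commands="60 -1 -.2 0 0; 60 -1 -.3 0 0; 60 -1 -.2 0 0; 60 -1 -.3 0 0; 60 -1 -.3 0 0; 60 -1 -.3 0 0; 60 -1 -.2 0 0; 60 -.9 -.2 0 0")

```text
time: 27.6
tool_pos: [0.5524, -0.2929, 0.1614]
tool_rot: [-0.001, 0.596, 0.803, -0.0]
contact_force: [0.4, -0.1, 0.7]
gripper_width: 0.702
```

```bash
python3 go.py w
python3 - <<'E'
from h import *
c=manip.camera_params("wrist");a=manip.grab_frame("wrist")[:,:,::-1].copy()
cv2.drawMarker(a,tuple(proj(c,[.5527,-.2954,.115])[0].astype(int)),(255,0,255))
cv2.imwrite("pics/w8.png",a)
E
```

```text
27.6 [ 0.552 -0.293  0.161] yaw 106.85213153039872 [-0.606  0.106  1.676 -0.     1.362 -0.901] 0.7016959515590877 [ 0.416 -0.071  0.712]
w [-0.088 -0.009  2.878]
{'y->1': array([5.8 , 5.31]), '1->b': array([-8.16, -5.35]), 'b->2': array([10.48,  4.81]), '2->g': array([-12.89,  -4.8 ]), 'g->3': array([15.2 ,  4.26]), '3->w': array([-17.63,  -4.36]), 'w->4': array([19.98,  3.8 ])}
```

View pics/w8.png

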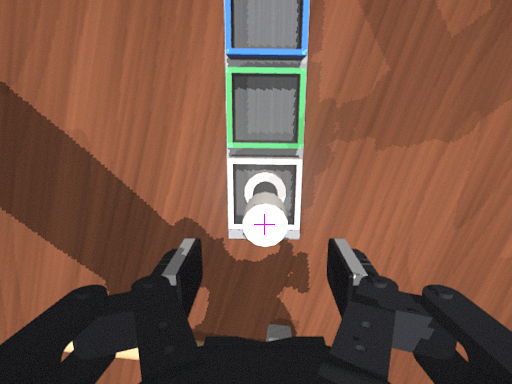

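White's head is at (265,224), exactly on the predicted mark.

drive_tool(commands="60 -.09 0 .3 0; 60 0 0 .7 0; 60 0 0 .8 0; 60 0 0 .7 0; 60 0 0 .35 0; 60 0 0 0 0; 0 0 0 0 0; 0 0 0 0 0")

```text
time: 28.65
tool_pos: [0.5549, -0.2947, 0.0789]
tool_rot: [0.001, 0.595, 0.803, -0.0]
contact_force: [0.0, -0.5, 0.8]
gripper_width: 0.335
```

drive_tool(commands="0 0 0 0 0; 0 0 0 0 0; 0 0 0 -.2 0; 0 0 0 -.7 0; 0 0 0 -1 0; 0 0 0 -1 0; 0 0 0 -1 0; 0 .4 .1 -.4 0")

```text
time: 29.65
tool_pos: [0.5546, -0.2823, 0.2098]
tool_rot: [0.002, 0.596, 0.803, 0.0]
contact_force: [-0.1, 0.5, -1.8]
gripper_width: 0.336
```

```bash
python3 go.py 4
```

```text
29.65 [ 0.555 -0.282  0.21 ] yaw 106.84850277734851 [-0.59   0.057  1.644  0.     1.435 -0.885] 0.33640803134175756 [-0.102  0.52  -1.845]
4 [19.593  3.597  4.437]
{'y->1': array([5.8 , 5.31]), '1->b': array([-8.16, -5.35]), 'b->2': array([10.48,  4.81]), '2->g': array([-12.89,  -4.8 ]), 'g->3': array([15.2 ,  4.26]), '3->w': array([-17.63,  -4.36]), 'w->4': array([19.98,  3.8 ])}
```

drive_tool(commands="0 1 .2 0 0; 0 1 .2 0 0; 0 1 .2 0 0; 0 1 .2 0 0; 0 1 .1 0 0; 0 1 .2 0 0; 0 1 .2 0 0; 0 1 .2 0 0")

```text
time: 30.65
tool_pos: [0.5258, -0.0372, 0.2056]
tool_rot: [-0.001, 0.595, 0.803, -0.0]
contact_force: [-0.1, 0.1, -2.8]
gripper_width: 0.333
```

drive_tool(commands="0 1 .2 0 0; 0 1 .2 0 0; 0 1 .2 0 0; 0 1 .2 0 0; 0 1 .1 0 0; 0 1 .2 0 0; 0 1 .2 0 0; 0 1 .2 0 0")

```text
time: 31.65
tool_pos: [0.4988, 0.2051, 0.2057]
tool_rot: [-0.001, 0.595, 0.804, -0.0]
contact_force: [-0.5, 0.1, -2.5]
gripper_width: 0.336
```

drive_tool(commands="0 1 .2 0 0; 0 1 .2 0 0; 0 1 .1 0 0; 0 .6 .1 0 0; 0 0 0 .5 0; 0 0 0 .7 0; 0 0 0 .6 0; 0 0 0 .3 0")

```text
time: 32.65
tool_pos: [0.4851, 0.311, 0.1406]
tool_rot: [-0.001, 0.596, 0.803, -0.002]
contact_force: [-0.2, -0.4, -2.5]
gripper_width: 0.335
```

drive_tool(commands="0 0 0 .1 0; 0 0 0 0 0; 0 0 0 0 0; 0 0 0 0 0; 0 0 0 0 0; 0 0 0 0 0; 0 0 0 0 0; 0 0 0 0 0")

```text
time: 33.65
tool_pos: [0.486, 0.3123, 0.1404]
tool_rot: [-0.0, 0.595, 0.803, -0.0]
contact_force: [-0.7, -0.0, -3.2]
gripper_width: 0.333
```

```bash
python3 go.py 4
python3 - <<'E'
from h import *
cv2.imwrite("pics/w9.png",np.hstack([cv2.resize(manip.grab_frame(n),(400,300)) for n in("wrist","scene")])[:,:,::-1])
E
```

```text
33.65 [0.486 0.312 0.14 ] yaw 106.903798651063 [0.442 0.014 1.808 0.    1.319 0.147] 0.3332646337148196 [-0.676 -0.04  -3.184]
4 [-0.053  0.052  2.179]
{'y->1': array([5.8 , 5.31]), '1->b': array([-8.15, -5.36]), 'b->2': array([10.48,  4.82]), '2->g': array([-12.88,  -4.81]), 'g->3': array([15.19,  4.28]), '3->w': array([-17.63,  -4.37]), 'w->4': array([19.97,  3.82])}
```

View pics/w9.png

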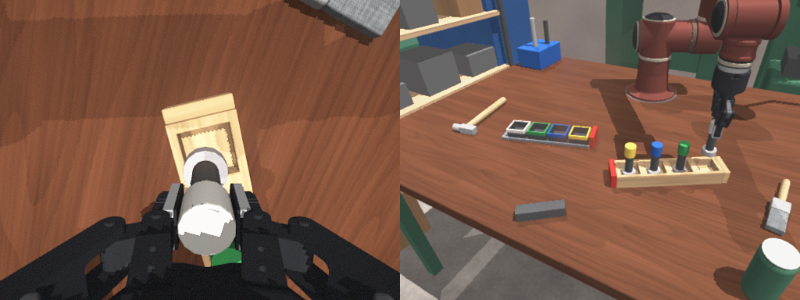

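drive_tool(commands="0 -.05 .05 .5 0; 0 0 0 .6 0; 0 0 0 .5 0; 0 0 0 .3 0; 0 0 0 .15 0; 0 0 0 0 0; 0 0 0 0 0; 60 0 0 0 0")

```text
time: 34.75
tool_pos: [0.4885, 0.3115, 0.0796]
tool_rot: [0.0, 0.595, 0.803, 0.001]
contact_force: [0.6, 0.1, 0.8]
gripper_width: 0.536
```

drive_tool(commands="60 0 0 0 0; 60 0 0 0 0; 60 0 0 -.4 0; 60 0 0 -.8 0; 60 0 0 -1 0; 60 0 0 -1 0; 60 -.5 0 -.5 0; 60 -.5 0 -.2 0")

```text
time: 35.75
tool_pos: [0.4974, 0.2817, 0.1972]
tool_rot: [0.001, 0.595, 0.803, 0.001]
contact_force: [0.3, -0.2, 0.7]
gripper_width: 0.705
```

drive_tool(commands="60 -.7 0 -.3 0; 60 -.7 0 0 0; 60 -.7 0 0 0; 60 -.7 0 0 0; 60 -.5 0 0 0; 60 0 0 0 0; 60 0 0 0 0; 60 0 0 0 0")

```text
time: 36.75
tool_pos: [0.5252, 0.1884, 0.2048]
tool_rot: [-0.0, 0.595, 0.804, -0.0]
contact_force: [0.1, 0.6, -0.9]
gripper_width: 0.706
```

```bash
python3 go.py
python3 - <<'E'
from h import *
b=manip.grab_frame("scene");a=manip.grab_frame("wrist")
cv2.imwrite("pics/f.png",np.hstack([cv2.resize(a,(400,300)),cv2.resize(b[150:300,240:440],(400,300))])[:,:,::-1])
E
```

```text
36.75 [0.525 0.188 0.205] yaw 106.95361447343493 [ 0.211 -0.089  1.797  0.     1.433 -0.085] 0.7055702219929694 [ 0.124  0.641 -0.869]
{'y->1': array([5.79, 5.32]), '1->b': array([-8.15, -5.37]), 'b->2': array([10.48,  4.82]), '2->g': array([-12.88,  -4.82]), 'g->3': array([15.19,  4.29]), '3->w': array([-17.62,  -4.39]), 'w->4': array([19.97,  3.83])}
```

View pics/f.png

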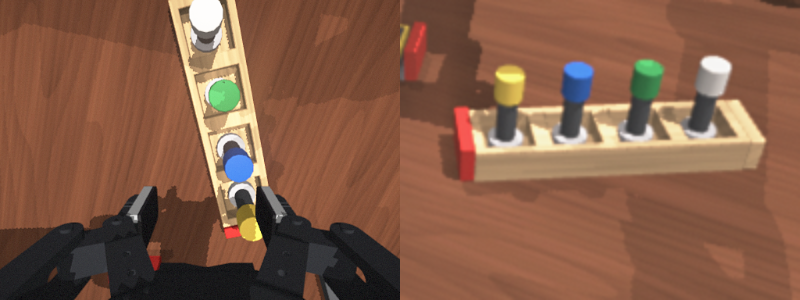

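All four stand in their pockets in order, and the slight progressive lean is perspective. The gripper is clear at 0.205 m.

```bash
python3 -c "
from plant import manip; print(manip.job_done())"
```

```text
the job is handed in; nothing more can be done
None
```

I moved all four punches from the rack to the wooden block and handed the job in at about 37 s, well under the 106 s limit. From the block's red end they stand yellow, blue, green, white, the same order as in the rack.

- **Final pictures:** the scene and wrist views before hand-in show each punch upright in its own pocket. The gripper was open and clear of them, with its tip at z ≈ 0.205 m and the heads at 0.115 m.
- **Forces:** every force reading between moves was under 6 N. The highest was about the weight of the blue punch as it was lifted.
- **Failed or conflicting checks:** none of the position checks disagreed by more than about 2 mm. Foot contact with the pocket floors was judged from heights and pictures, not measured directly. My one attempt to find the red ends with a colour mask returned nothing, so I read the block corners and head centres by eye from enlarged crops.

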